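Change over three wire payoffs

TASK

Change the wire payoffs over for the next coil: the big white spool belongs on the blue payoff, the red spool on the green payoff and the small black spool on the yellow payoff, and the bare wooden spool, which has run out, goes onto a peg of the spool board (either peg). White and red stand in each other's place, so one has to wait on a free spot meanwhile. Keep every spool upright, and leave all four released, sitting fully down over their spindles or peg.

Things in the scene. Friction and masses are not known exactly. Their poses are not given: they have to be found in the camera images.
- spool_white: big wire spool, white flanges, bright copper winding, 62 mm flange diameter, 54 mm high, about 0.35 kg; at the start on the green payoff. Open 20 mm bore, flanges 4 mm thick; stands upright. Origin: on its axis at the underside, z up. Grip from above across both flanges
- spool_red: middle-sized wire spool, red flanges, copper winding, 50 mm flange diameter, 46 mm high, about 0.18 kg; at the start on the blue payoff. Open 20 mm bore, flanges 4 mm thick; stands upright. Origin: on its axis at the underside, z up. Grip from above across both flanges
- spool_black: small wire spool, black flanges, copper winding, 40 mm flange diameter, 40 mm high, about 0.09 kg; at the start on the left peg of the spool board. Open 20 mm bore, flanges 4 mm thick; stands upright. Origin: on its axis at the underside, z up. Grip from above across both flanges
- spool_bare: bare pale wooden spool without wire, 44 mm flange diameter, 48 mm high, waist 27 mm, about 0.04 kg; at the start on the yellow payoff. Open 20 mm bore, flanges 4 mm thick; stands upright. Origin: on its axis at the underside, z up. Grip from above across both flanges
- payoff_blue: payoff, blue base, big brass wire eye (58 mm high): 84 mm disc base fixed to the bench, free-running 72 mm felt turntable 18 mm above the bench where the spool sits, upright stub spindle 11 mm thick, 26 mm high, tapered top. Origin: spindle axis at bench level. x points to the post, 67 mm off; knob 52 mm off, 25 mm high: close the fingers along y
- payoff_green: payoff, green base, white ceramic wire eye (56 mm high): 84 mm disc base fixed to the bench, free-running 72 mm felt turntable 18 mm above the bench where the spool sits, upright stub spindle 11 mm thick, 26 mm high, tapered top. Origin: spindle axis at bench level. x points to the post, 67 mm off; knob 52 mm off, 25 mm high: close the fingers along y
- payoff_yellow: payoff, yellow base, small red wire eye (53 mm high): 84 mm disc base fixed to the bench, free-running 72 mm felt turntable 18 mm above the bench where the spool sits, upright stub spindle 11 mm thick, 26 mm high, tapered top. Origin: spindle axis at bench level. x points to the post, 67 mm off; knob 52 mm off, 25 mm high: close the fingers along y
- spool_board: brown wooden board for spare spools, 72 x 164 x 12 mm, with two upright steel stub pegs in a row along its y, 84 mm apart (42 mm either side of its middle). Fixed to the bench. Origin at the middle of its underside. Close the fingers along the board's x, across the row
- peg_left (a point): steel stub peg of the spool board (11 mm in diameter, 26 mm high, tapered top): the point is on the peg's axis at the board's upper face, 12 mm above the bench, where a seated spool's underside rests. The black spool stands on it at the start
- peg_right (a point): steel stub peg of the spool board (11 mm in diameter, 26 mm high, tapered top): the point is on the peg's axis at the board's upper face, 12 mm above the bench, where a seated spool's underside rests. It is free at the start
Mind the look-alikes: they are no part of the job. Leave any purple or turquoise look-alike of the spool_bare alone.

How it is judged:
By the outcome, as a careful person would: the job done as asked, in the order asked, and still so for the second after the job is handed in, with the robot touching nothing.
It also fails if it takes over 109 s, if anything falls off the work surface, if the arm or the gripper's body presses on something with over 40 N, if the wrist force passes 120 N, or if a joint passes its speed limit or range.

ROBOT

A 6-joint arm with a two-finger parallel gripper is mounted at the origin on a cart in front of the work surface, level with it; the furniture and walls round the work are solid. World frame = base frame: x ahead of the robot, y to its left, z up, the work surface at z = 0. Lengths are in m, angles in rad, forces in N, time in s.
With the tool pointing down it reaches from about 0.4 to 0.925 m from the base axis. Payload 12.5 kg.
Tool frame: the origin (TCP) lies midway between the tips of the shut fingers; the grasp point (between the pads) lies 19 mm behind it; z points along the fingers, y is the line along which they close (so a half turn about z gives the same grasp; the last joint's range is limited). The gripper opens to 95 mm and grips with 3 to 60 N. Pads are 20 mm wide; open, the fingers measure 119 mm over their backs; the gripper's body (75 mm by 180 mm) begins 59 mm behind the grasp point.
Start: joints at [1.093, 0.491, 1.559, -0, 1.092, -0.106], TCP at [0.227, 0.582, 0.215] pointing down, gripper open.
Joint ranges: [-3.1, 3.1], [-0.84, 2.19], [0.05, 2.79], [-1.13, 4.28], [0.06, 2.93], [-2.69, 2.69]. Speed limits (rad/s): [2.22, 2.22, 2.79, 3.14, 3.14, 3.14].

INTERFACE

Orientations are given as a rotation vector (axis times angle).
In Python, from rig import manip, solver, snapshot, camera_model, workorder gives the robot as it stands. Calls block until the motion is done:
- manip.movep(position, orientation): joint-space move of the TCP to a pose.
- manip.move_straight(position, vel=0.15, frame=None): straight line of the TCP; frame=None keeps the orientation; vel is the mean speed in m/s.
- manip.movej(angles): joint-space move.
- manip.open_jaws() and manip.close_gripper(squeeze=None): open the fingers fully, or close them until they stop; squeeze is the grip in N (None keeps the last).
- manip.hold(seconds).
- solver.solve_ik(position, orientation): joint angles nearest the present ones, or None.
- snapshot(name): name is "scene" or "side" or "wrist"; returns the picture (384x512x3 uint8, red, green, blue); there is no depth.
- camera_model(name): a dict with "vfov" (degrees; the focal length in pixels is half the picture's height over the tangent of half this angle, whatever the lens; pixels are square), "cx", "cy" (the principal point, pixels), "pose" (4x4, takes a point from camera to world coordinates); the wrist camera has in their place "T_tool_cam" (4x4, takes a point from camera to tool coordinates, whose origin is the TCP and whose axes are the flange's). Camera axes: x right, y down, z forward; pixel columns grow to the right and rows downward; lengths in m; the calibration is good to about 2 mm. The wrist camera is an equidistant fisheye: a pixel r from the principal point sees the ray r / f radians off the axis. A picture is of the moment at which its call begins: read the wrist's pose just before it. camera_model takes no time and is no camera call.
A pose or a line that the arm cannot do raises manip.PlanningError and nothing moves.
- workorder.close_job(): hands the job in; it is judged then, once.
Readings, each from a call of its own:
- manip.current_clock(): time.
- manip.current_q(): joint angles.
- manip.current_dq(): joint speeds.
- manip.current_joint_efforts(): joint torques, N m.
- manip.current_tcp_pos(): TCP position.
- manip.current_ee_rot(): TCP orientation.
- manip.current_force(): force on the tool from outside, world axes, zero at the start.
- manip.current_ft_torque(): the same for the moment, N m.
- manip.current_width(): finger opening in m.
- manip.current_gripper_force(): force on a finger pad.
Only numpy, scipy, OpenCV 4.12 (cv2) and the standard library are available. Lean on these libraries where they do the work, as an engineer would, in place of code of your own. Each camera call takes 0.05 s, during which the arm holds its last target. There are 200 camera calls.

## Working session

There is one attempt and no reset: what is moved stays moved. The work goes in short steps, each a Python script; the robot and the scene stay as the last script left them, time stands still between calls to the robot, and variables do not carry over. Pictures are saved under pics/ and viewed, at most 14 in all, crops included, and the job is handed in when it is done.

```bash
mkdir -p pics; ls; python3 - <<'E'
from rig import manip, snapshot, camera_model
import cv2
for n in ("scene","side","wrist"):
    im=snapshot(n); cv2.imwrite(f"pics/{n}0.png",im[:,:,::-1]); 
    print(n,camera_model(n))
print(manip.current_clock(),manip.current_tcp_pos(),manip.current_ee_rot())
E
python3 -c "
import cv2
for n in ('scene','side','wrist'):
    i=cv2.imread(f'pics/{n}0.png'); cv2.imwrite(f'pics/{n}0b.png',cv2.resize(i,(800,600),interpolation=cv2.INTER_CUBIC))"
```

```text
pics
scene {'vfov': 46.298219305422926, 'cx': 253.51000835967065, 'cy': 195.4937411228179, 'pose': array([[ 0.70662688, -0.36368727,  0.60696789, -0.01128105],
       [-0.70750192, -0.34989936,  0.6140126 , -0.64059565],
       [-0.01093089, -0.86330876, -0.50455773,  0.4895318 ],
       [ 0.        ,  0.        ,  0.        ,  1.        ]])}
side {'vfov': 42.79049500316116, 'cx': 256.63791050397464, 'cy': 188.05344654555515, 'pose': array([[-0.98021504, -0.1381366 ,  0.14176302,  0.40605459],
       [-0.19785916,  0.66392195, -0.72115144,  0.55454496],
       [ 0.00549783, -0.7349326 , -0.67811788,  0.63480016],
       [ 0.        ,  0.        ,  0.        ,  1.        ]])}
wrist {'vfov': 65.70646984690485, 'cx': 256.27596695813173, 'cy': 190.09233988205807, 'T_tool_cam': array([[-2.73325693e-04, -9.57783610e-01, -2.87489969e-01,
         8.07836941e-02],
       [ 9.99999745e-01, -7.18940191e-05, -7.11213371e-04,
        -9.31702451e-06],
       [ 6.60519700e-04, -2.87490090e-01,  9.57783385e-01,
        -1.70311563e-01],
       [ 0.00000000e+00,  0.00000000e+00,  0.00000000e+00,
         1.00000000e+00]])}
0.15 [0.22693908 0.58215457 0.21419463] [-5.80598978e-01 -3.08722870e+00  1.29633000e-03]
```

View pics/scene0b.png

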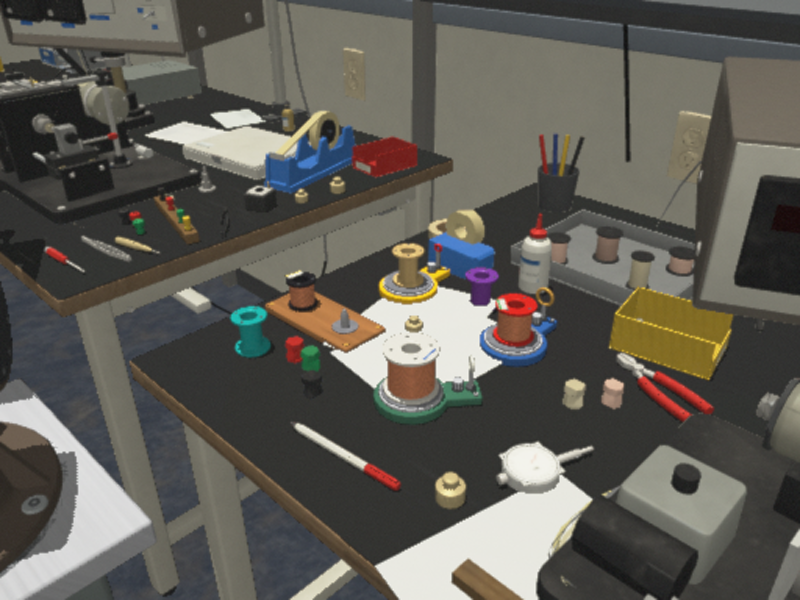

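View pics/side0b.png

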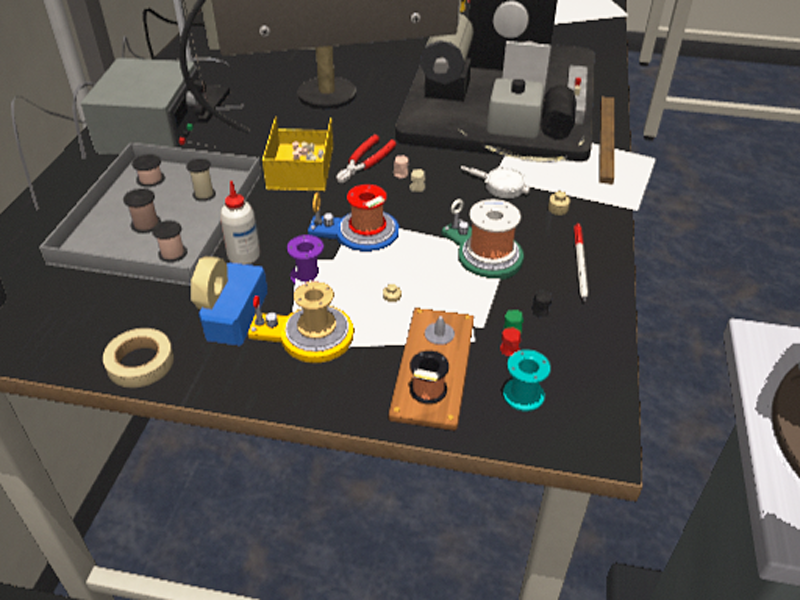

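View pics/wrist0b.png

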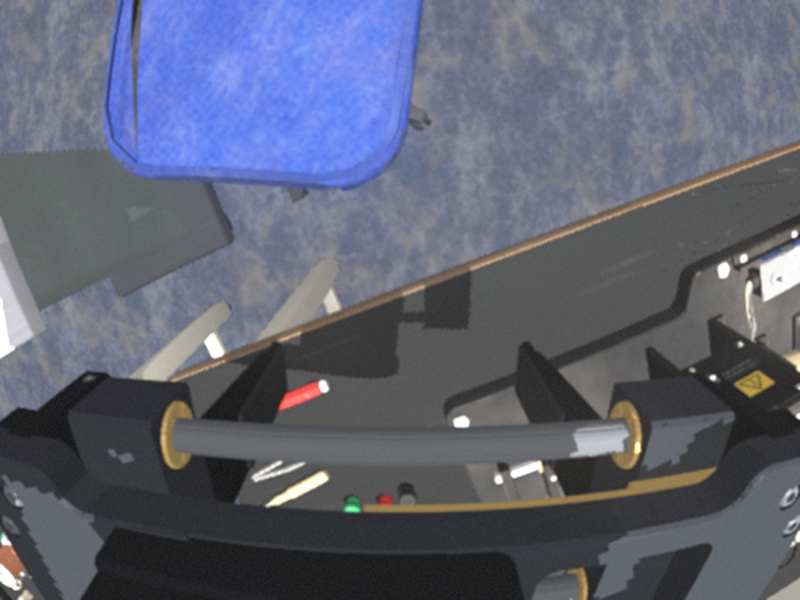

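In the scene view (800x600 picture) I can see:
- **Spools:** white (411,347 top) on green, red (517,305) on blue, black (300,283) on the left peg, and bare (407,252) on yellow. The free peg is at (345,325).
- **Possible mix-ups for bare:** purple (481,280) and turquoise (251,325), which I leave alone, plus the tray spools at (560–680,250).

I'll take close crops for precise picks.

```bash
python3 -c "
import cv2
for n,(x0,y0,w,h) in dict(scene=(140,135,230,140),side=(150,105,220,165)).items():
    i=cv2.imread(f'pics/{n}0.png')[y0:y0+h,x0:x0+w]
    s=3.5; i=cv2.resize(i,None,fx=s,fy=s,interpolation=cv2.INTER_CUBIC)
    for k in range(0,w,20): cv2.putText(i,str(x0+k),(int(k*s),8),0,.3,(255,255,255)); cv2.line(i,(int(k*s),10),(int(k*s),16),(255,255,255),1)
    for k in range(0,h,20): cv2.putText(i,str(y0+k),(0,int(k*s)+4),0,.3,(255,255,255))
    cv2.imwrite(f'pics/{n}0c.png',i)"
```

```text
(no output)
```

View pics/scene0c.png

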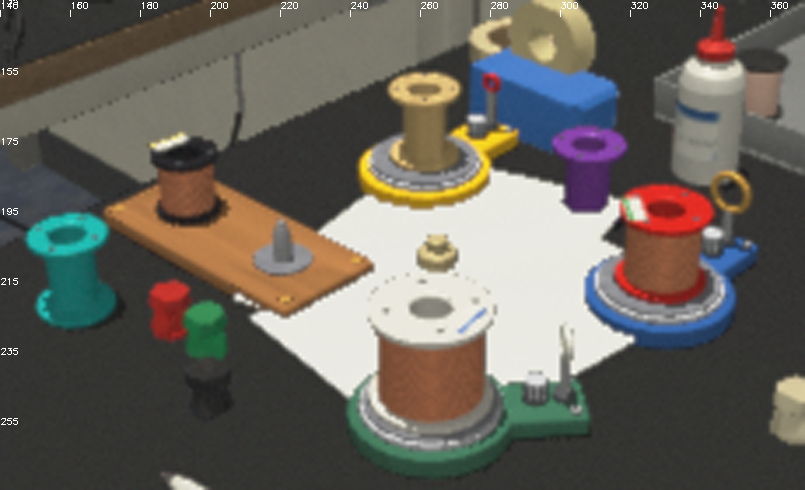

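View pics/side0c.png

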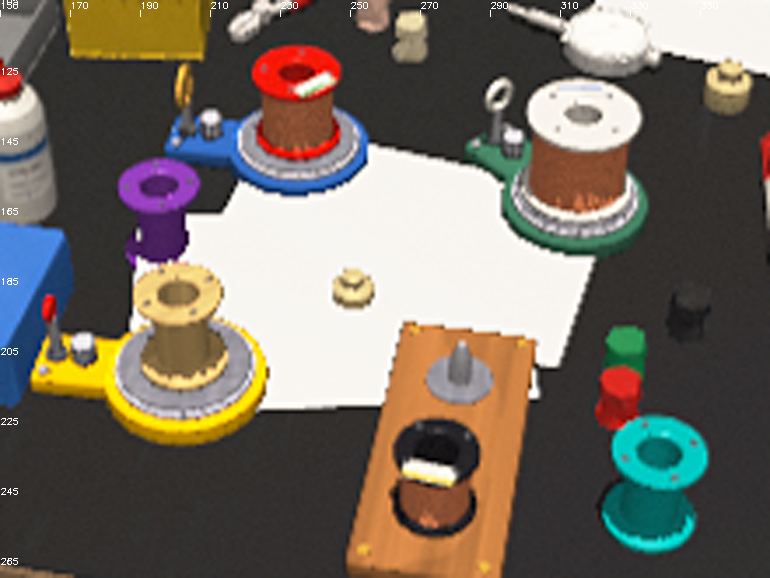

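Both crops confirm the identities. Flange-centre picks in the scene crop are white (431,308), red (667,209), black (184,153) and bare (424,88), with the free peg top at (282,222). The side crop agrees. Next I triangulate.

```bash
cat > h.py <<'E'
import numpy as np
from rig import manip, solver, snapshot, camera_model
from scipy.optimize import least_squares
from scipy.spatial.transform import Rotation as R
def proj(n,P):
    c=camera_model(n); T=c['pose']; p=(np.atleast_2d(P)-T[:3,3])@T[:3,:3]; f=192/np.tan(np.radians(c['vfov']/2))
    return p[:,:2]/p[:,2:]*f+[c['cx'],c['cy']]
def wproj(P,pos,rot):
    c=camera_model('wrist'); T=c['T_tool_cam']; f=192/np.tan(np.radians(c['vfov']/2))
    p=(np.atleast_2d(P)-pos)@R.from_rotvec(rot).as_matrix(); p=(p-T[:3,3])@T[:3,:3]
    rho=np.hypot(p[:,0],p[:,1]); th=np.arctan2(rho,p[:,2])
    return p[:,:2]/rho[:,None]*th[:,None]*f+[c['cx'],c['cy']]
E
python3 - <<'E'
from h import *
S=dict(white=(431,308,583,114,.072),red=(667,209,297,72,.064),black=(184,153,436,452,.052),bare=(424,88.5,178,293,.066),peg=(282,222,461,345,.038),
 kblue=(713,235,209,117,.025),kgreen=(536,380,512,136,.025),kyel=(477,121,84,341,.025), purple=(590,145,159,185,.048),
 eblue=(732,193,184,85,.045),egreen=(565,345,499,95,.045),eyel=(491,83,49,308,.045),glue=(722,20,5,72,.1),disp=(497,60,30,228,.05),turq=(67,232,660,453,.048))
X={}
for k,(a,b,c,d,z) in S.items():
    u=np.array([a/3.5+140,b/3.5+135]); v=np.array([c/3.5+150,d/3.5+105])
    f=lambda p:np.r_[proj('scene',p)[0]-u,proj('side',p)[0]-v]
    r=least_squares(f,[.6,0,.05]); r2=least_squares(lambda q:f([*q,z]),r.x[:2])
    X[k]=r2.x; print(k,r.x.round(4),round(r.cost,2),'| z',z,r2.x.round(4),r2.fun.round(1))
for s,k,e in(('red','kblue','eblue'),('white','kgreen','egreen'),('bare','kyel','eyel')):
    for q in(k,e):
        d=X[q]-X[s]; print(s,q,np.hypot(*d).round(4),np.degrees(np.arctan2(d[1],d[0])).round(1))
d=X['peg']-X['black'];print(np.hypot(*d),np.degrees(np.arctan2(*d[::-1])))
E
```

```text
white [ 0.4394 -0.2072  0.0711] 0.08 | z 0.072 [ 0.4392 -0.2073] [ 0.1 -0.6  0.4 -0.2]
red [ 0.6042 -0.2242  0.0633] 0.01 | z 0.064 [ 0.604  -0.2242] [ 0.  -0.3  0.2 -0.2]
black [0.4785 0.0338 0.0505] 0.03 | z 0.052 [0.4783 0.0343] [-0.1 -0.8  0.2 -0.3]
bare [ 0.6178 -0.0296  0.0654] 0.04 | z 0.066 [ 0.6177 -0.0294] [ 0.1 -0.4  0.1 -0. ]
peg [ 0.4802 -0.0509  0.0369] 0.02 | z 0.038 [ 0.4801 -0.0507] [-0.  -0.6  0.2 -0.2]
kblue [ 0.6572 -0.2219  0.0239] 0.41 | z 0.025 [ 0.6568 -0.2218] [ 0.3 -0.9  0.5  0.1]
kgreen [ 0.4801 -0.2405  0.0243] 0.17 | z 0.025 [ 0.4799 -0.2405] [ 0.2 -0.5  0.4  0. ]
kyel [ 0.6697 -0.0278  0.0237] 0.18 | z 0.025 [ 0.6693 -0.0274] [ 0.1 -0.8  0.3 -0.1]
purple [ 0.6586 -0.129   0.047 ] 0.09 | z 0.048 [ 0.6583 -0.1288] [ 0.1 -0.6  0.3 -0.1]
eblue [ 0.6714 -0.2221  0.0453] 0.12 | z 0.045 [ 0.6715 -0.2221] [ 0.3 -0.1  0.2  0.4]
egreen [ 0.4901 -0.2498  0.0451] 0.31 | z 0.045 [ 0.4901 -0.2498] [ 0.4 -0.3  0.4  0.5]
eyel [ 0.6849 -0.026   0.0453] 0.25 | z 0.045 [ 0.685  -0.0261] [ 0.5 -0.3  0.3  0.4]
glue [ 0.7492 -0.1495  0.0997] 8.53 | z 0.1 [ 0.7491 -0.1494] [-2.   2.3 -1.4 -2.4]
disp [ 0.69   -0.0396  0.0762] 41.97 | z 0.05 [ 0.6984 -0.0477] [ 9.9  5.3  2.2 12. ]
turq [0.3786 0.0112 0.0481] 0.02 | z 0.048 [0.3786 0.0112] [-0.1  0.1 -0.1 -0. ]
red kblue 0.0528 2.6
red eblue 0.0675 1.7
white kgreen 0.0525 -39.2
white egreen 0.0664 -39.9
bare kyel 0.0517 2.2
bare eyel 0.0674 2.8
0.08502064925619245 -88.83185489300966
```

```bash
cat >> h.py <<'E'
SP=dict(white=.054,red=.046,black=.040,bare=.048)
B=np.radians(1.2)
ST=dict(yellow=(.6177,-.0294,.018,92.5),blue=(.6040,-.2242,.018,92.1),green=(.4392,-.2073,.018,50.5),
        pegR=(.4801,-.0507,.012,1.2),pegL=(.4801-(-.084)*0+.084*-np.sin(B),-.0507+.084*np.cos(B),.012,1.2))
HZ=.175
def rots(deg):
    a=np.radians(deg); y=np.array([np.cos(a),np.sin(a),0]); z=np.array([0,0,-1.]); out=[]
    for s in(1,-1): out.append(R.from_matrix(np.c_[np.cross(s*y,z),s*y,z]).as_rotvec())
    return out
def best(pos,deg):
    q0=np.array(manip.current_q()); c=[]
    for r in rots(deg):
        q=solver.solve_ik(pos,r)
        if q is not None: c.append((np.abs(np.array(q)-q0).max(),r))
    return min(c,key=lambda t:t[0])[1]
def tz(sp,st): return ST[st][2]+max(SP[sp]/2-.019,.003)
def hover(st,xy=None):
    x,y,_,d=ST[st]; 
    if xy is not None: x,y=xy
    manip.movep([x,y,HZ],best([x,y,HZ],d)); return x,y
def say(m): print(m,'t',round(manip.current_clock(),1),'w',round(manip.current_width(),4),'F',np.round(manip.current_force(),1),'tcp',np.round(manip.current_tcp_pos(),4))
def pick(sp,st,xy=None,sq=25):
    x,y=hover(st,xy); manip.open_jaws(); z=tz(sp,st)
    manip.move_straight([x,y,z],vel=.12); manip.close_gripper(squeeze=sq); say('gripped '+sp)
    manip.move_straight([x,y,HZ],vel=.12); say('lifted')
def place(sp,st,xy=None):
    x,y=hover(st,xy); z=tz(sp,st)
    manip.move_straight([x,y,z+.035],vel=.15); manip.move_straight([x,y,z+.001],vel=.04); say('down '+sp)
    manip.open_jaws(); manip.move_straight([x,y,HZ],vel=.15); say('released')
E
python3 - <<'E'
from h import *
for n,(a,b,c,d) in dict(nred=(170,285,620,375),ngreen=(206,308,627,332)).items():
    u=np.array([a/3.5+140,b/3.5+135]); v=np.array([c/3.5+150,d/3.5+105])
    print(n,least_squares(lambda p:np.r_[proj('scene',p)[0]-u,proj('side',p)[0]-v],[.4,0,.02]).x.round(3))
import cv2
x,y=hover('yellow'); say('hov')
p,r=manip.current_tcp_pos(),manip.current_ee_rot(); im=snapshot('wrist')[:,:,::-1].copy()
t=np.linspace(0,6.28,60)[:,None]
def circ(st,rad,z): return np.c_[ST[st][0]+rad*np.cos(t),ST[st][1]+rad*np.sin(t),0*t+z]
im=cv2.resize(im,None,fx=1.5,fy=1.5)
for st,rad,z,c in(('yellow',.022,.066,(0,0,255)),('yellow',.042,.009,(255,0,255)),('pegR',.0055,.034,(0,255,0)),('pegL',.02,.052,(0,255,0)),('blue',.025,.064,(0,255,0))):
    w=(wproj(circ(st,rad,z),p,r)+.5)*1.5-.5; cv2.polylines(im,[w.round().astype(int)],True,c,1)
cv2.imwrite('pics/w1.png',im)
E
```

```text
nred [ 0.4   -0.051  0.032]
ngreen [ 0.4   -0.082  0.032]
hov t 2.7 w 0.0949 F [ 0.6 -0.3  0. ] tcp [ 0.6178 -0.0287  0.1751]
```

View pics/w1.png

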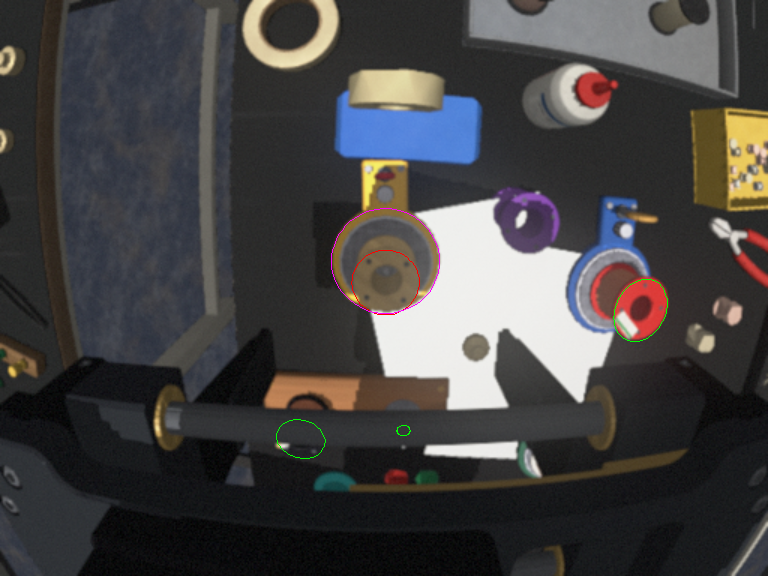

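The wrist overlay matches: the red and magenta circles sit on the bare spool's top flange and the yellow base, and the red spool matches too. The purple look-alike is separate at (527,220). Now I move bare to the right peg.

```bash
python3 - <<'E'
from h import *
import cv2
pick('bare','yellow'); place('bare','pegR')
for n,(x0,y0,w,h) in dict(scene=(140,135,230,140),side=(150,105,220,165)).items():
    i=snapshot(n)[y0:y0+h,x0:x0+w,::-1]; cv2.imwrite(f'pics/{n}1.png',cv2.resize(i,None,fx=1.8,fy=1.8,interpolation=cv2.INTER_CUBIC))
a=cv2.imread('pics/scene1.png');b=cv2.imread('pics/side1.png'); H=max(len(a),len(b))
pad=lambda i:cv2.copyMakeBorder(i,0,H-len(i),0,0,cv2.BORDER_CONSTANT)
cv2.imwrite('pics/both1.png',cv2.hconcat([pad(a),pad(b)])[:,:800])
E
```

```text
gripped bare t 5.6 w 0.0423 F [-0.7 -0.8 -0.4] tcp [ 0.6177 -0.0294  0.023 ]
lifted t 7.0 w 0.0424 F [-0.4 -0.1  0.4] tcp [ 0.6174 -0.0294  0.1742]
down bare t 10.4 w 0.0426 F [ 0.4 -1.4 -0.5] tcp [ 0.4802 -0.0507  0.0181]
released t 12.6 w 0.0949 F [0.4 0.9 0.3] tcp [ 0.4797 -0.0506  0.1744]
```

```bash
python3 -c "
import cv2;i=cv2.imread('pics/both1.png');print(i.shape)"
```

```text
(297, 800, 3)
```

View pics/both1.png

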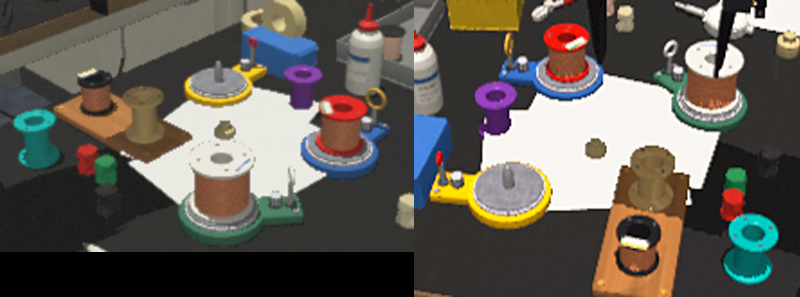

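Bare is seated on the right peg and the yellow spindle is exposed (scene half (218,66), side half (507,166)). I check that tip and then move black.

```bash
python3 - <<'E'
from h import *
import cv2
u=np.array([218.5/1.8+140,66/1.8+135]); v=np.array([93/1.8+150,166/1.8+105])
print(least_squares(lambda p:np.r_[proj('scene',[*p,.042])[0]-u,proj('side',[*p,.042])[0]-v],[.6,0]).x.round(4))
pick('black','pegL'); place('black','yellow'); 
pick('red','blue'); place('red','pegL')
hover('green')
for n,(x0,y0,w,h) in dict(scene=(140,135,230,140),side=(150,105,220,165)).items():
    i=snapshot(n)[y0:y0+h,x0:x0+w,::-1]; cv2.imwrite(f'pics/{n}2.png',cv2.resize(i,None,fx=1.75,fy=1.75,interpolation=cv2.INTER_CUBIC))
a=cv2.imread('pics/scene2.png');b=cv2.imread('pics/side2.png'); H=max(len(a),len(b))
pad=lambda i:cv2.copyMakeBorder(i,0,H-len(i),0,0,cv2.BORDER_CONSTANT)
cv2.imwrite('pics/both2.png',cv2.hconcat([pad(a),pad(b)])[:,:800]); print(a.shape)
E
```

```text
[ 0.6177 -0.0323]
gripped black t 15.8 w 0.0389 F [-0.6 -0.1 -0.2] tcp [0.4783 0.0333 0.015 ]
lifted t 17.3 w 0.039 F [ 0.1 -0.1 -1.1] tcp [0.4781 0.0333 0.1745]
down black t 20.5 w 0.0389 F [-0.3 -0.3 -1.5] tcp [ 0.6178 -0.0294  0.0222]
released t 22.7 w 0.095 F [-0.3 -0.5  0.7] tcp [ 0.6173 -0.0294  0.1741]
gripped red t 26.0 w 0.0489 F [-0.3  0.7  1. ] tcp [ 0.604  -0.2242  0.022 ]
lifted t 27.4 w 0.0486 F [ 1.1  0.8 -1.7] tcp [ 0.6037 -0.2241  0.1742]
down red t 30.5 w 0.0486 F [ 0.   0.3 -2.4] tcp [0.4784 0.0333 0.0171]
released t 32.6 w 0.0951 F [ 0.2 -0.2  0.3] tcp [0.478  0.0333 0.1743]
(245, 402, 3)
```

View pics/both2.png

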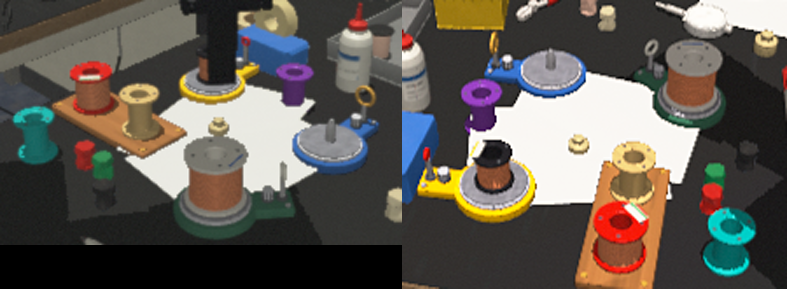

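Black is seated on yellow and red on the left peg, and the blue spindle is bare at (330,123) and (551,54). Next is white to blue, then red to green.

```bash
python3 - <<'E'
from h import *
import cv2
u=np.array([330/1.75+140,122/1.75+135]); v=np.array([149/1.75+150,53/1.75+105])
print(least_squares(lambda p:np.r_[proj('scene',[*p,.042])[0]-u,proj('side',[*p,.042])[0]-v],[.6,0]).x.round(4))
pick('white','green',sq=35); place('white','blue'); 
pick('red','pegL')
x,y=hover('green'); place('red','green')
manip.movep([.42,.2,.25],best([.42,.2,.25],90))
i=[snapshot(n)[y0:y0+h,x0:x0+w,::-1] for n,(x0,y0,w,h) in dict(scene=(140,130,220,165),side=(150,105,220,165)).items()]
cv2.imwrite('pics/both3.png',cv2.resize(cv2.vconcat(i),None,fx=1.8,fy=1.8,interpolation=cv2.INTER_CUBIC)); say('end')
E
```

```text
[ 0.6032 -0.2221]
gripped white t 36.5 w 0.0605 F [0.4 1.1 2.6] tcp [ 0.4393 -0.2073  0.0261]
lifted t 37.9 w 0.0605 F [ 0.   0.4 -2.7] tcp [ 0.4389 -0.2071  0.1744]
down white t 40.5 w 0.0608 F [-0.7 -0.1 -2.9] tcp [ 0.6041 -0.2243  0.0272]
released t 42.4 w 0.0947 F [ 0.2 -0.3 -0.4] tcp [ 0.6036 -0.224   0.1741]
gripped red t 46.7 w 0.0489 F [-0.6  0.4  1.5] tcp [0.4784 0.0333 0.016 ]
lifted t 48.1 w 0.0486 F [-0.4 -0.5 -2. ] tcp [0.4781 0.0333 0.1744]
down red t 51.6 w 0.0489 F [-0.5  0.3 -2.4] tcp [ 0.4393 -0.2074  0.0231]
released t 53.7 w 0.0947 F [ 0.4 -0.2 -0.1] tcp [ 0.4389 -0.2071  0.1744]
end t 55.3 w 0.095 F [ 0.2 -0.   0.5] tcp [0.4204 0.1993 0.2498]
```

View pics/both3.png

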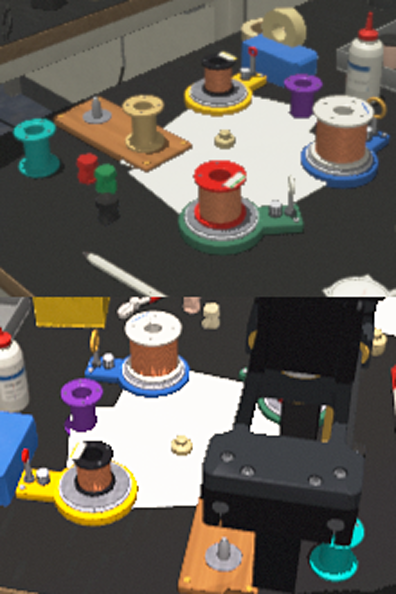

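All four spools are seated on their proper places, upright and released, and the arm is clear. The look-alikes were not touched.

```bash
python3 -c "
from rig import workorder
print(workorder.close_job())"
```

```text
the job is handed in; nothing more can be done
None
```

Job handed in at about 55 s: white is on blue, red on green, black on yellow and bare on the right peg, all upright and released, and seated as far as the last pictures show.

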